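# Line up the reagent jars by height

### The arm

A 6-joint arm with a two-finger parallel gripper is mounted at the origin on the work surface. World frame = base frame: x ahead of the robot, y to its left, z up, the work surface at z = 0. Lengths are in m, angles in degrees, forces in N, time in s.
With the tool pointing down it reaches from about 0.4 to 0.825 m from the base axis. Payload 7 kg.
Tool frame: the origin (TCP) lies between the finger pads; the fingertips stand 25 mm ahead of it and the grasp point (between the pads) lies 6 mm ahead of it; z points along the fingers, y is the line along which they close (so a half turn about z gives the same grasp; the last joint's range is limited). The gripper opens to 88 mm and grips with 3 to 60 N. Pads are 19 mm wide; open, the fingers measure 130 mm over their backs; the gripper's body (78 mm by 193 mm) begins 47 mm behind the grasp point.
Start: joints at [86.293, 20.546, 0.682, 0, -70.136, -16.507], TCP at [0.233, 0.633, 0.252] pointing down, gripper open.
Joint ranges: [-176.03, 176.03], [-82.01, 121.73], [-58.28, 71.71], [-173.87, 95.51], [-174.79, -0.11], [-173.66, 173.66]. Speed limits (degrees/s): [136.94, 136.94, 172.46, 180, 180, 180].

### API

Orientations are given as [roll, pitch, yaw] about the fixed x, y, z axes, in that order (R = Rz(yaw) Ry(pitch) Rx(roll)).
In Python, from plant import ctrl, eyes gives the robot as it stands (ctrl), with the cameras (eyes).
- The arm moves only by the tool jog_arm, called after "Call:" as name(argument=value, ...), one argument or row to a line, values as JSON. Schema: {"type":"object","properties":{"deltas":{"type":"object","properties":{"x":{"type":"array","items":{"type":"number"},"minItems":1,"maxItems":8},"y":{"type":"array","items":{"type":"number"},"minItems":1,"maxItems":8},"z":{"type":"array","items":{"type":"number"},"minItems":1,"maxItems":8},"spin":{"type":"array","items":{"type":"number"},"minItems":1,"maxItems":8},"aperture":{"type":"array","items":{"type":"number"},"minItems":1,"maxItems":8}},"additionalProperties":false,"required":["x","y","z","spin","aperture"]},"only":{"type":"string"},"quiet":{"type":"boolean"},"lines":{"type":"string"}},"required":["deltas"],"additionalProperties":false}. deltas is an object with one list for each field, all of the same length, 1 to 8, a row being the entries at one place: x, y, z (the shift in fractions of the full range, 1 being 0.5 m), spin (a turn about the tool's z in normalised numbers (1 is 180 degrees)), aperture (the finger opening in m); each row is the pose to reach, as a shift and turn from the pose commanded when the call began, along the tool's axes at that moment; what a row does not reach only later rows make up. A row lasts 1/8 s, in which the tool goes at most 0.0625 m and 10.7 degrees, less where a joint would pass 70% of its speed; a pose out of reach is approached as far as the arm can. The fingers move at their own pace and stop on an object; the grip force is fixed at half the most. Time passes only in rows, so rows that do not move let the fingers close. The tool returns the time, the measured TCP pose, the force, the opening and the grip force at its end. only (a regular expression) keeps the lines of the reply that match it, lines (a string "A,B") keeps lines A to B, and quiet returns only ok. Input that does not fit is refused with a message, and nothing moves.
- ctrl.get_obs(): the state, without advancing time (a new reading comes with each control period).
- eyes.snapshot(name): name is "side" or "top" or "wrist"; returns a dict with "frame" (384x512x3 uint8, red, green, blue), "z_map" (384x512 float32, m along the optical axis (not along the pixel's ray), 0 where there is no reading), "fovy" (degrees; the focal length in pixels is half the picture's height over the tangent of half this angle, whatever the lens; pixels are square), "cx", "cy" (the principal point, pixels), "R" (3x3) and "t" (3): a world point X has camera coordinates R X + t; the wrist camera has in their place "T_tool_cam" (4x4, takes a point from camera to tool coordinates, whose origin is the TCP and whose axes are the flange's). Camera axes: x right, y down, z forward; pixel columns grow to the right and rows downward; lengths in m; the calibration is good to about 2 mm. A picture is of the moment at which its call begins: read the wrist's pose just before it.
- ctrl.close_job(): hands the job in; it is judged then, once.
The state is a dict: "clock": time; "joint_pos": joint angles; "qvel": joint speeds; "tau": joint torques, N m; "tool_pos": TCP position; "orientation": TCP orientation; "force": force on the tool from outside, world axes, zero at the start; "moment": the same for the moment, N m; "opening": finger opening in m; "gripper_force": force on a finger pad.
Only numpy, scipy, OpenCV 4.12 (cv2) and the standard library are available. Lean on these libraries where they do the work, as an engineer would, in place of code of your own. Each camera call takes 0.05 s, during which the arm holds its last target. There are 200 camera calls.

### The job

Line up the four reagent jars on the four ring marks of the grey tray in order of height, one centred on each mark: the shortest next to the yellow end stop, rising to the tallest next to the blue end stop. Set each down gently, keep the jars upright all the time, and leave the beaker, the tip box and the culture dishes where they are.

Things in the scene. Friction and masses are not known exactly. Their poses are not given: they have to be found in the camera images.
- jar_red: the shortest jar: loose upright straight-sided round white plastic reagent jar with red screw cap and a thin red band on its label; 40 mm in diameter over the cap (the body below is 2 mm narrower), 75 mm tall in all, of which the cap is the top 28 mm; rigid, about 100 g. Origin at the centre of its underside, z up its axis. Grip it by the cap from above.
- jar_orange: the second shortest jar: loose upright straight-sided round white plastic reagent jar with orange screw cap and a thin orange band on its label; 46 mm in diameter over the cap (the body below is 2 mm narrower), 100 mm tall in all, of which the cap is the top 28 mm; rigid, about 160 g. Origin at the centre of its underside, z up its axis. Grip it by the cap from above.
- jar_violet: the second tallest jar: loose upright straight-sided round white plastic reagent jar with violet screw cap and a thin violet band on its label; 52 mm in diameter over the cap (the body below is 2 mm narrower), 125 mm tall in all, of which the cap is the top 28 mm; rigid, about 230 g. Origin at the centre of its underside, z up its axis. Grip it by the cap from above.
- jar_green: the tallest jar: loose upright straight-sided round white plastic reagent jar with green screw cap and a thin green band on its label; 58 mm in diameter over the cap (the body below is 2 mm narrower), 150 mm tall in all, of which the cap is the top 28 mm; rigid, about 320 g. Origin at the centre of its underside, z up its axis. Grip it by the cap from above.
- rack: fixed grey tray flat on the bench, 100 mm (its x) by 400 mm (its y), top face 12 mm above the bench. Origin at the centre of its underside, z up; may be turned a little. In a row at its x = 0, y = -112.5, -37.5, +37.5, +112.5 mm are four flat printed marks (68 mm white rings round dark discs, white dot in the centre). Only the two end stops stand proud.
- yellow_stop: fixed yellow end stop block on one end of the tray, 90 mm along the tray's x, 22 mm along its y, its top 42 mm above the bench, at tray x = 0, y = +187 or -187 mm (yellow and blue swap ends between starts). Origin at the centre of its underside. The shortest jar goes on the mark next to it.
- blue_stop: fixed blue end stop block on one end of the tray, 90 mm along the tray's x, 22 mm along its y, its top 42 mm above the bench, at tray x = 0, y = +187 or -187 mm (yellow and blue swap ends between starts). Origin at the centre of its underside. The tallest jar goes on the mark next to it.
- beaker: bystander, leave alone: loose light amber open beaker, 60 mm across the rim, 70 mm tall, standing in the row of jars. Origin at the centre of its underside.
- tip_box: bystander, leave alone: loose blue box with a white lid, 80 x 120 x 65 mm tall, on the robot's right of the tray. Origin at the centre of its underside.
- dishes: bystander, leave alone: loose stack of green and clear round culture dishes with white tops, in one piece, 90 mm in diameter, 48 mm tall, on the robot's left of the tray. Origin at the centre of its underside.

How it is judged:
By the outcome, as a careful person would: the job done as asked, in the order asked, and still so for the second after the job is handed in, with the robot touching nothing.
It also fails if it takes over 106 s, if anything falls off the work surface, if the arm or the gripper's body presses on something with over 40 N, if the wrist force passes 120 N, or if a joint passes its speed limit or range.

## Working session

There is one attempt and no reset: what is moved stays moved. The work goes in short steps, Python scripts to look and compute and a tool call to move; the robot and the scene stay as the last step left them, time stands still between calls to the robot, and variables do not carry over. Pictures are saved under pics/ and viewed, at most 14 in all, crops included, and the job is handed in when it is done.

```bash
ls; mkdir -p pics
```

Run:
```python
from plant import ctrl, eyes
import cv2,numpy as np
for n in("top","side"):
    s=eyes.snapshot(n); cv2.imwrite(f"pics/{n}0.png",s["frame"][:,:,::-1]); np.savez(f"{n}0.npz",**s)
    print(n,s["fovy"],s["cx"],s["cy"],s["R"],s["t"])
o=ctrl.get_obs();print(o)
```

```text
pics
plant.py
top 48.205242997445275 256.8667796228412 186.81481137975194 [[ 0.02738113 -0.9996161  -0.0042343 ]
 [-0.99658848 -0.0269678  -0.07800095]
 [ 0.07785682  0.00635561 -0.99694429]] [-0.01716625  0.57042427  1.18618516]
side 44.522746719949325 257.45539557399115 183.72125678772088 [[-0.99994893 -0.00112361 -0.0100436 ]
 [ 0.0060754   0.72734755 -0.6862424 ]
 [ 0.00807625 -0.68626837 -0.72730358]] [0.55439545 0.05037386 1.30942381]
{'clock': 0.1, 'joint_pos': array([ 8.62933538e+01,  2.05864878e+01,  6.41409329e-01, -1.71502636e-02,
       -7.01350832e+01, -1.65063103e+01]), 'qvel': array([ 0.00306689, -0.15018529,  0.02781413,  0.06434817, -0.06301171,
       -0.10616102]), 'tau': array([-1.09176755e-03, -5.84167671e+01,  2.93749416e+01,  7.01537266e+00,
        1.00962451e-02, -4.99862654e-05]), 'tool_pos': array([0.23311492, 0.63306877, 0.25074583]), 'orientation': array([ 1.79918561e+02, -7.31866628e-03, -2.02187904e+01]), 'force': array([ 0.0978061 , -0.07848845,  0.21559819]), 'moment': array([ 0.02036846,  0.00647631, -0.04752588]), 'gripper_force': 0.0, 'opening': 0.08753013180378888}
```

View pics/top0.png

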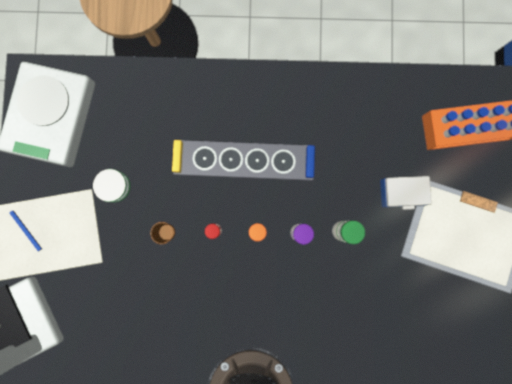

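View pics/side0.png

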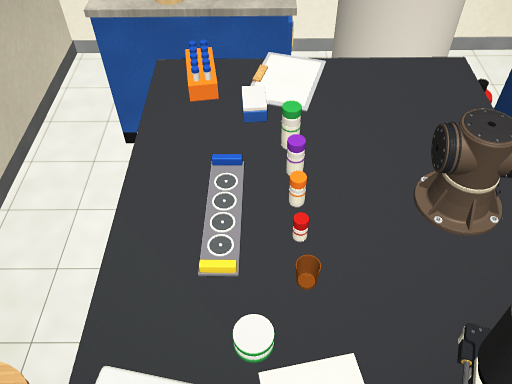

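The top view shows the beaker (162,232), then red (213,231), orange (258,232), violet (302,233) and green (350,232). The tray rings sit at (205,158), (231,159), (257,160) and (284,161), with the yellow stop on the left (+y) and the blue on the right. The side view confirms this: caps at (301,218), (298,178), (296,142) and (291,106), rings at (220,245), (222,222), (224,201) and (226,181).

Create m.py:
```python
import numpy as np,cv2
from scipy.optimize import least_squares
def K(s): 
    f=192/np.tan(np.radians(float(s["fovy"]))/2); return f,float(s["cx"]),float(s["cy"])
def proj(s,X):
    f,cx,cy=K(s); c=np.asarray(X)@s["R"].T+s["t"]; return c[...,:2]/c[...,2:]*f+[cx,cy]
def tri(views): # [(snap,uv)]
    r=least_squares(lambda X:np.concatenate([proj(s,X)-uv for s,uv in views]),[.5,0,.1]); return r.x,np.abs(r.fun).max()
def cloud(s,mask=None):
    f,cx,cy=K(s); v,u=np.nonzero(s["z_map"]>0 if mask is None else mask&(s["z_map"]>0)); z=s["z_map"][v,u]
    return (np.c_[(u-cx)/f*z,(v-cy)/f*z,z]-s["t"])@s["R"]
HUE={"red":(175,5),"orange":(8,17),"violet":(130,150),"green":(55,80)}
def capmask(s,n,near,r=22):
    h=cv2.cvtColor(s["frame"],cv2.COLOR_RGB2HSV); H=h[...,0].astype(int);a,b=HUE[n]
    m=((H>=a)&(H<=b)) if a<b else ((H>=a)|(H<=b))
    m&=(h[...,1]>120)&(h[...,2]>60)
    yy,xx=np.mgrid[:384,:512]; return m&(np.hypot(xx-near[0],yy-near[1])<r)
```

Run:
```python
from m import *
np.set_printoptions(precision=4,suppress=True)
T=dict(np.load("top0.npz"));S=dict(np.load("side0.npz"))
P={"red":((213,231),(301,218)),"orange":((258,232),(298,178)),"violet":((302,233),(296,142)),"green":((350,232),(291,106))}
for n,(a,b) in P.items():
    for s,p in((T,a),(S,b)):
        c=cloud(s,capmask(s,n,p)); zt=np.percentile(c[:,2],90)
        t=c[abs(c[:,2]-zt)<.006]; (x,y),r=cv2.minEnclosingCircle((t[:,:2]*1000).astype(np.float32))
        print(n,len(c),"ztop",zt,"mean",t.mean(0)[:2],"circ",x,y,r)
# cap-top: centroid of top-face pixels in each view (pixels within 6mm of the top height)
    uv=[]
    for s,p in((T,a),(S,b)):
        m=capmask(s,n,p);v,u=np.nonzero(m&(s["z_map"]>0));c=cloud(s,m);k=abs(c[:,2]-np.percentile(c[:,2],90))<.006
        uv.append(np.array([u[k].mean(),v[k].mean()]))
    print("  tri",*tri([(T,uv[0]),(S,uv[1])]))
a=T["frame"][130:260,150:380,::-1];cv2.imwrite("pics/ct.png",cv2.resize(T["frame"][130:190,165:325,::-1],None,fx=5,fy=5,interpolation=cv2.INTER_CUBIC))
cv2.imwrite("pics/cs.png",cv2.resize(S["frame"][145:280,190:330,::-1],None,fx=4.4,fy=4.4,interpolation=cv2.INTER_CUBIC))
```

```text
red 192 ztop 0.07622610815634816 mean [0.4461 0.116 ] circ 446.1422119140625 115.96282958984375 19.40826988220215
red 274 ztop 0.07738116600761123 mean [0.445  0.1172] circ 445.95928955078125 116.20207977294922 21.52433967590332
  tri [0.4454 0.1161 0.074 ] 0.24884138561273517
orange 270 ztop 0.10151182390007302 mean [ 0.4479 -0.0053] circ 447.65887451171875 -5.047314643859863 22.56829833984375
orange 302 ztop 0.10231597545137203 mean [ 0.446  -0.0037] circ 446.3797302246094 -5.333528995513916 23.91082191467285
  tri [ 0.4469 -0.0052  0.099 ] 0.38667180917656196
violet 319 ztop 0.1266894863063962 mean [ 0.4464 -0.1241] circ 446.1441650390625 -124.17311096191406 25.404762268066406
violet 303 ztop 0.12711034954519773 mean [ 0.4447 -0.1205] circ 444.53131103515625 -121.28874969482422 27.36360740661621
  tri [ 0.4454 -0.1242  0.1223] 0.38009633483522975
green 403 ztop 0.15147949535035782 mean [ 0.4548 -0.2444] circ 454.8404846191406 -244.09725952148438 28.276798248291016
green 302 ztop 0.15220435055564205 mean [ 0.4541 -0.2406] circ 455.2452697753906 -242.6873016357422 29.369394302368164
  tri [ 0.4543 -0.2448  0.1472] 0.18229096832556024
```

View pics/ct.png

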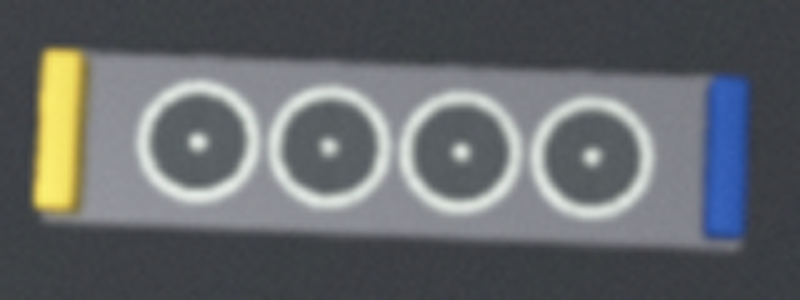

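View pics/cs.png

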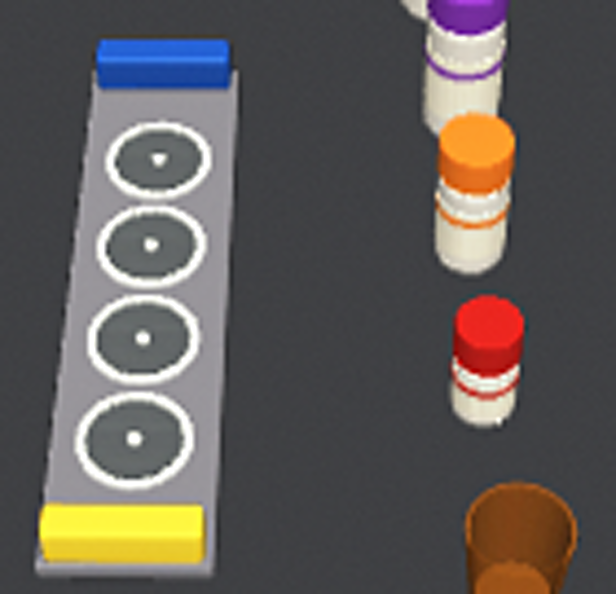

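Enlarged top crop: dots at (198,142), (329,148), (461,153) and (592,157). Side crop: (134,438), (143,338), (151,245) and (159,160), listed from yellow to blue.

Run:
```python
from m import *
np.set_printoptions(precision=4,suppress=True)
T=dict(np.load("top0.npz"));S=dict(np.load("side0.npz"))
t=(np.array([(198,142),(329,148),(461,153),(592,157)])+.5)/5-.5+[165,130]
s=(np.array([(134,438),(143,338),(151,245),(159,160)])+.5)/4.4-.5+[190,145]
D=[]
for a,b in zip(t,s):
    x,e=tri([(T,a),(S,b)]);D.append(x)
    f,cx,cy=K(T);z=T["z_map"][int(round(a[1])),int(round(a[0]))];c=(np.r_[(a-[cx,cy])/f*z,z]-T["t"])@T["R"]
    f,cx,cy=K(S);z=S["z_map"][int(round(b[1])),int(round(b[0]))];c2=(np.r_[(b-[cx,cy])/f*z,z]-S["t"])@S["R"]
    print(x,e,c,c2)
D=np.array(D);print(np.diff(D,axis=0),np.linalg.norm(np.diff(D,axis=0),axis=1)); d=D[3]-D[0];print(np.degrees(np.arctan2(d[0],-d[1])))
```

```text
[0.6498 0.1509 0.0135] 0.03098558056387901 [0.65   0.1512 0.0113] [0.6502 0.1487 0.0105]
[0.6485 0.0761 0.0129] 0.05185372436886837 [0.6489 0.0763 0.009 ] [0.6485 0.0766 0.0137]
[0.6475 0.0007 0.0127] 0.006962170852773397 [0.6475 0.0007 0.013 ] [0.6475 0.0011 0.0132]
[ 0.6467 -0.074   0.0123] 0.20890274182426083 [ 0.6465 -0.0737  0.0179] [ 0.6456 -0.0699  0.0165]
[[-0.0013 -0.0748 -0.0005]
 [-0.001  -0.0754 -0.0002]
 [-0.0009 -0.0747 -0.0003]] [0.0748 0.0754 0.0747]
-0.7967727646813824
```

The rows are not in the units I measure in: shifts go in shares of 0.5 m and turns go in shares of 180 degrees. I convert before sending: 69.78 degrees is 0.3877.

Call:
jog_arm(
  deltas={"x": [0,0,0,0,0,0,0,0],"y": [0,0,0,0,0,0,0,0],"z": [0,0,0,0,0,0,0,0],"spin": [0.0583,0.1167,0.175,0.2333,0.2917,0.35,0.3877,0.3877],"aperture": [0.088,0.088,0.088,0.088,0.088,0.088,0.088,0.088]},
)

```text
clock: 1.1
tool_pos: [0.2332, 0.6332, 0.2511]
orientation: [180.0, -0.0, -89.9]
force: [0.2, 0.9, -0.3]
opening: 0.0876
gripper_force: 0.0
```

To row units: 0.44 m is 0.88, 0.385 m is 0.77.

Call:
jog_arm(
  deltas={"x": [0.11,0.22,0.33,0.44,0.55,0.66,0.77,0.88],"y": [-0.044,-0.09,-0.136,-0.18,-0.226,-0.27,-0.316,-0.36],"z": [0,0,0,0,0,0,0,0],"spin": [0,0,0,0,0,0,0,0],"aperture": [0.088,0.088,0.088,0.088,0.088,0.088,0.088,0.088]},
)

```text
clock: 2.1
tool_pos: [0.4136, 0.1916, 0.2519]
orientation: [-180.0, 0.0, -89.8]
force: [0.9, 0.6, 0.2]
opening: 0.0877
gripper_force: 0.0
```

Call:
jog_arm(
  deltas={"x": [0.08,0.154,0.154,0.154,0.154],"y": [-0.032,-0.066,-0.066,-0.066,-0.066],"z": [0,0.04,0.12,0.12,0.12],"spin": [0,0,0,0,0],"aperture": [0.088,0.088,0.088,0.088,0.088]},
)

```text
clock: 2.72
tool_pos: [0.4469, 0.1169, 0.1927]
orientation: [-179.9, -0.0, -89.9]
force: [0.2, -0.2, 0.3]
opening: 0.0876
gripper_force: 0.0
```

Run:
```python
from m import *
from plant import ctrl, eyes
o=ctrl.get_obs();print(o["tool_pos"],o["orientation"])
s=eyes.snapshot("wrist");cv2.imwrite("pics/w1.png",s["frame"][:,:,::-1]);print(s["T_tool_cam"],s["fovy"])
np.savez("w1.npz",p=o["tool_pos"],o=o["orientation"],**s)
```

```text
[0.4468543  0.11694211 0.19274371] [-1.79944328e+02 -1.22677099e-03 -8.98668025e+01]
[[ 4.93765771e-04 -9.63250393e-01 -2.68604608e-01  7.22780275e-02]
 [ 9.99997454e-01 -1.15843789e-04  2.25368840e-03  3.72004693e-04]
 [-2.20198241e-03 -2.68605037e-01  9.63247884e-01 -1.32439867e-01]
 [ 0.00000000e+00  0.00000000e+00  0.00000000e+00  1.00000000e+00]] 66.26080506371899
```

View pics/w1.png

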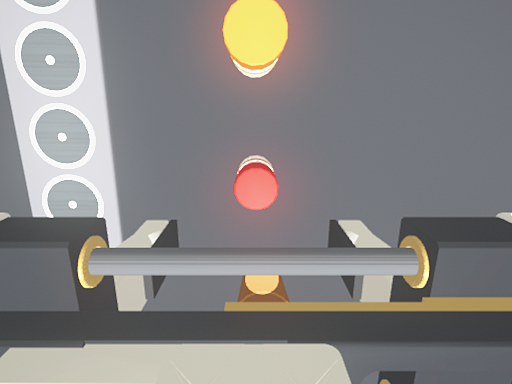

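The wrist view shows the red cap top centred at (256,188), the orange one at (255,30), and mark dots at (72,204), (62,136) and (50,60). I'll cross-check these with the wrist calibration.

Add to m.py:
```python
from scipy.spatial.transform import Rotation as Ro
def wray(s,p,o,uv,z):
    f,cx,cy=K(s);Rt=Ro.from_euler("xyz",o,degrees=True).as_matrix();M=s["T_tool_cam"]
    d=Rt@M[:3,:3]@np.r_[(np.array(uv)-[cx,cy])/f,1];c=p+Rt@M[:3,3];return c+d*(z-c[2])/d[2]
```

Run:
```python
from m import *
s=dict(np.load("w1.npz"))
for uv,z in(((256,188),.075),((255,30),.1),((72,204),.012),((62,136),.012),((50,60),.012)):print(wray(s,s["p"],s["o"],uv,z).round(4))
```

```text
[0.4433 0.1143 0.075 ]
[ 0.445 -0.006  0.1  ]
[0.6487 0.151  0.012 ]
[0.647  0.0756 0.012 ]
[0.6461 0.0015 0.012 ]
```

To row units: 0.124 m is 0.248, 0.001 m is 0.002.

Call:
jog_arm(
  deltas={"x": [0.002,0.002,0.002,0.002,0.002,0.002,0.002,0.002],"y": [0.002,0.002,0.002,0.002,0.002,0.002,0.002,0.002],"z": [0.08,0.16,0.22,0.248,0.248,0.248,0.248,0.248],"spin": [0,0,0,0,0,0,0,0],"aperture": [0.088,0.088,0.088,0.088,0.088,0.02,0.02,0.02]},
)

```text
clock: 3.78
tool_pos: [0.4456, 0.1157, 0.0683]
orientation: [-179.9, 0.0, -90.0]
force: [-0.2, -0.0, -0.2]
opening: 0.063
gripper_force: 0.0
```

Call:
jog_arm(
  deltas={"x": [0,0,0,0],"y": [0,0,0,0],"z": [0,0,0,0],"spin": [0,0,0,0],"aperture": [0.02,0.02,0.02,0.02]},
)

```text
clock: 4.28
tool_pos: [0.4453, 0.1154, 0.0676]
orientation: [180.0, -0.0, -90.0]
force: [-0.8, 0.4, 1.1]
opening: 0.0395
gripper_force: 30.0
```

To row units: -0.2037 m is -0.4074, -0.05 m is -0.1.

Call:
jog_arm(
  deltas={"x": [0,0,-0.014,-0.032,-0.05,-0.066,-0.07,-0.07],"y": [0,0,-0.08,-0.18,-0.28,-0.37,-0.4074,-0.4074],"z": [-0.04,-0.1,-0.1,-0.1,-0.1,-0.1,-0.1,-0.1],"spin": [0,0,0,0,0,0,0,0],"aperture": [0.02,0.02,0.02,0.02,0.02,0.02,0.02,0.02]},
)

```text
clock: 5.28
tool_pos: [0.6496, 0.1502, 0.1162]
orientation: [179.9, -0.0, -90.0]
force: [0.1, 0.1, -0.9]
opening: 0.0397
gripper_force: 30.0
```

Call:
jog_arm(
  deltas={"x": [0,0,0,0,0],"y": [0,0,0,0,0],"z": [0.03,0.054,0.066,0.066,0.066],"spin": [0,0,0,0,0],"aperture": [0.02,0.02,0.02,0.02,0.02]},
)

```text
clock: 5.9
tool_pos: [0.6492, 0.1506, 0.085]
orientation: [-180.0, 0.0, -90.0]
force: [-0.9, 0.4, -1.0]
opening: 0.0397
gripper_force: 30.0
```

To row units: 0.0035 m is 0.007, 0.002 m is 0.004.

Call:
jog_arm(
  deltas={"x": [0,0,0,0],"y": [0,0,0,0],"z": [0.004,0.007,0.007,0.007],"spin": [0,0,0,0],"aperture": [0.02,0.02,0.02,0.02]},
)

```text
clock: 6.4
tool_pos: [0.649, 0.1505, 0.0811]
orientation: [180.0, -0.0, -90.0]
force: [0.2, 0.4, -0.5]
opening: 0.0396
gripper_force: 30.0
```

Run:
```python
from m import *
from plant import ctrl, eyes
o=ctrl.get_obs();print(o["force"],o["tool_pos"])
s=eyes.snapshot("side");cv2.imwrite("pics/s2.png",cv2.resize(s["frame"][190:280,180:310,::-1],None,fx=6,fy=6,interpolation=cv2.INTER_CUBIC))
```

```text
[ 0.20586638  0.36735104 -0.5268007 ] [0.64900287 0.15046878 0.08108978]
```

Call:
jog_arm(
  deltas={"x": [0,0,0],"y": [0,0,0],"z": [0.001,0.002,0.002],"spin": [0,0,0],"aperture": [0.02,0.02,0.02]},
)

```text
clock: 6.82
tool_pos: [0.649, 0.1504, 0.08]
orientation: [180.0, -0.0, -90.0]
force: [-0.5, 0.4, -0.7]
opening: 0.0395
gripper_force: 30.0
```

View pics/s2.png

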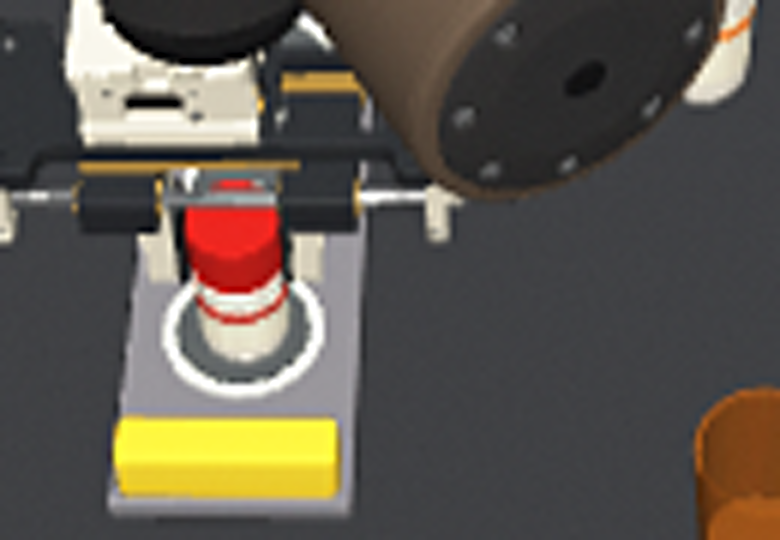

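The red jar stands upright in the fingers. Its base is centred at column 243 over the ring (163–324). I'll lower it to contact.

To row units: 0.0005 m is 0.001.

Call:
jog_arm(
  deltas={"x": [0,0,0],"y": [0,0,0],"z": [0.001,0.001,0.001],"spin": [0,0,0],"aperture": [0.02,0.02,0.02]},
)

```text
clock: 7.2
tool_pos: [0.649, 0.1505, 0.0797]
orientation: [-180.0, 0.0, -90.0]
force: [0.2, 0.4, -0.6]
opening: 0.0394
gripper_force: 30.0
```

Call:
jog_arm(
  deltas={"x": [0,0,0],"y": [0,0,0],"z": [0.001,0.001,0.001],"spin": [0,0,0],"aperture": [0.02,0.02,0.02]},
)

```text
clock: 7.58
tool_pos: [0.6491, 0.1505, 0.0796]
orientation: [-180.0, 0.0, -90.0]
force: [-2.2, -0.2, 5.4]
opening: 0.0396
gripper_force: 30.0
```

To row units: -0.075 m is -0.15, -0.065 m is -0.13.

Call:
jog_arm(
  deltas={"x": [0,0,0,0,0,0,0.04,0.12],"y": [0,0,0,0,0,0,0.06,0.15],"z": [0,0,0,0,-0.04,-0.13,-0.15,-0.15],"spin": [0,0,0,0,0,0,0,0],"aperture": [0.045,0.06,0.088,0.088,0.088,0.088,0.088,0.088]},
)

```text
clock: 8.57
tool_pos: [0.5746, 0.091, 0.1549]
orientation: [-179.9, 0.1, -89.9]
force: [-0.4, -1.2, 0.5]
opening: 0.0876
gripper_force: 0.0
```

Call:
jog_arm(
  deltas={"x": [0.08,0.15,0.1914,0.1914,0.1914],"y": [0.1,0.2,0.2544,0.2544,0.2544],"z": [0,0,0,0,0],"spin": [0,0,0,0,0],"aperture": [0.088,0.088,0.088,0.088,0.088]},
)

```text
clock: 9.2
tool_pos: [0.4476, -0.005, 0.1546]
orientation: [-179.9, 0.0, -90.0]
force: [0.3, 0.2, 0.1]
opening: 0.0879
gripper_force: 0.0
```

Run:
```python
from m import *
from plant import ctrl, eyes
T=eyes.snapshot("top");S=eyes.snapshot("side")
cv2.imwrite("pics/t3.png",cv2.resize(T["frame"][135:185,170:250,::-1],None,fx=7,fy=7,interpolation=cv2.INTER_CUBIC))
uv=[]
for s,p in((T,(204,155)),(S,(220,225))):
    m=capmask(s,"red",p,25);v,u=np.nonzero(m&(s["z_map"]>0));c=cloud(s,m);k=abs(c[:,2]-np.percentile(c[:,2],90))<.006
    print(c[k].mean(0),cv2.minEnclosingCircle((c[k][:,:2]*1000).astype(np.float32)));uv.append(np.array([u[k].mean(),v[k].mean()]))
print(tri([(T,uv[0]),(S,uv[1])]))
```

```text
[0.64797113 0.15011818 0.08594504] ((649.2498779296875, 150.24066162109375), 18.906631469726562)
[0.6482116  0.15241958 0.08762335] ((648.4559326171875, 150.96484375), 20.58775520324707)
(array([0.64835916, 0.15027688, 0.08477773]), np.float64(0.08043530374044394))
```

Red stands about 1 mm from its mark centre. Next is orange.

To row units: 0.06 m is 0.12, 0.05 m is 0.1.

Call:
jog_arm(
  deltas={"x": [0,0,0,0,0,0,0,0],"y": [0,0,0,0,0,0,0,0],"z": [0.06,0.1,0.12,0.12,0.12,0.12,0.12,0.12],"spin": [0,0,0,0,0,0,0,0],"aperture": [0.088,0.088,0.088,0.088,0.02,0.02,0.02,0.02]},
)

```text
clock: 10.3
tool_pos: [0.4469, -0.0052, 0.0944]
orientation: [-180.0, 0.0, -90.0]
force: [0.1, 0.5, 0.0]
opening: 0.0531
gripper_force: 0.0
```

Call:
jog_arm(
  deltas={"x": [0,0,0],"y": [0,0,0],"z": [0,0,0],"spin": [0,0,0],"aperture": [0.02,0.02,0.02]},
)

```text
clock: 10.68
tool_pos: [0.4468, -0.0053, 0.0942]
orientation: [-180.0, -0.0, -90.0]
force: [-1.1, 1.4, 2.9]
opening: 0.0455
gripper_force: 30.0
```

To row units: -0.2022 m is -0.4044, -0.0812 m is -0.1624.

Call:
jog_arm(
  deltas={"x": [0,0,-0.032,-0.074,-0.116,-0.15,-0.1624,-0.1624],"y": [0,0,-0.08,-0.18,-0.28,-0.37,-0.4044,-0.4044],"z": [-0.04,-0.1,-0.1,-0.1,-0.1,-0.1,-0.1,-0.1],"spin": [0,0,0,0,0,0,0,0],"aperture": [0.02,0.02,0.02,0.02,0.02,0.02,0.02,0.02]},
)

```text
clock: 11.68
tool_pos: [0.6494, 0.0763, 0.1424]
orientation: [179.9, -0.0, -90.0]
force: [-0.6, -0.3, -2.0]
opening: 0.0457
gripper_force: 30.0
```

Call:
jog_arm(
  deltas={"x": [0,0,0,0,0,0],"y": [0,0,0,0,0,0],"z": [0.03,0.054,0.068,0.072,0.072,0.072],"spin": [0,0,0,0,0,0],"aperture": [0.02,0.02,0.02,0.02,0.02,0.02]},
)

```text
clock: 12.42
tool_pos: [0.6493, 0.0761, 0.1086]
orientation: [-180.0, 0.0, -90.0]
force: [0.4, -0.5, -0.8]
opening: 0.0457
gripper_force: 30.0
```

Call:
jog_arm(
  deltas={"x": [0,0,0],"y": [0,0,0],"z": [0.001,0.002,0.002],"spin": [0,0,0],"aperture": [0.02,0.02,0.02]},
)

```text
clock: 12.8
tool_pos: [0.649, 0.0759, 0.1071]
orientation: [-180.0, 0.0, -90.0]
force: [-0.4, -0.1, -2.4]
opening: 0.0455
gripper_force: 30.0
```

To row units: 0.0005 m is 0.001.

Call:
jog_arm(
  deltas={"x": [0,0,0],"y": [0,0,0],"z": [0.001,0.001,0.001],"spin": [0,0,0],"aperture": [0.02,0.02,0.02]},
)

```text
clock: 13.18
tool_pos: [0.649, 0.0759, 0.1065]
orientation: [180.0, -0.0, -90.0]
force: [0.9, 0.5, -2.4]
opening: 0.0453
gripper_force: 30.0
```

Call:
jog_arm(
  deltas={"x": [0,0,0],"y": [0,0,0],"z": [0.001,0.001,0.001],"spin": [0,0,0],"aperture": [0.02,0.02,0.02]},
)

```text
clock: 13.55
tool_pos: [0.6491, 0.076, 0.1063]
orientation: [-180.0, 0.0, -90.0]
force: [-1.5, -0.5, 1.4]
opening: 0.0453
gripper_force: 30.0
```

To row units: -0.075 m is -0.15, 0.07 m is 0.14.

Call:
jog_arm(
  deltas={"x": [0,0,0,0,0,0,0.06,0.14],"y": [0,0,0,0,0,0,0.06,0.14],"z": [0.0004,0,0,0,-0.04,-0.13,-0.15,-0.15],"spin": [0,0,0,0,0,0,0,0],"aperture": [0.05,0.065,0.088,0.088,0.088,0.088,0.088,0.088]},
)

```text
clock: 14.55
tool_pos: [0.5793, 0.0059, 0.182]
orientation: [-179.9, 0.0, -89.9]
force: [0.2, -0.6, -1.0]
opening: 0.0878
gripper_force: 0.0
```

Call:
jog_arm(
  deltas={"x": [0.08,0.16,0.23,0.2604,0.2604,0.2604],"y": [0.082,0.164,0.236,0.267,0.267,0.267],"z": [0,0,0,0,0,0],"spin": [0,0,0,0,0,0],"aperture": [0.088,0.088,0.088,0.088,0.088,0.088]},
)

```text
clock: 15.3
tool_pos: [0.4465, -0.1239, 0.1813]
orientation: [-179.9, -0.0, -90.0]
force: [-0.2, 0.0, -1.0]
opening: 0.0877
gripper_force: 0.0
```

Run:
```python
from m import *
from plant import ctrl, eyes
o=ctrl.get_obs();s=eyes.snapshot("wrist");T=eyes.snapshot("top");S=eyes.snapshot("side")
cv2.imwrite("pics/w4.png",s["frame"][:,:,::-1]);np.savez("w4.npz",p=o["tool_pos"],o=o["orientation"],**s)
uv=[]
for s,p in((T,(230,150)),(S,(222,195))):
    m=capmask(s,"orange",p,25);v,u=np.nonzero(m&(s["z_map"]>0));c=cloud(s,m);k=abs(c[:,2]-np.percentile(c[:,2],90))<.006
    print(c[k].mean(0));uv.append(np.array([u[k].mean(),v[k].mean()]))
print(tri([(T,uv[0]),(S,uv[1])]))
```

```text
[0.64889276 0.07532107 0.11118168]
[0.64826823 0.07738707 0.1128333 ]
(array([0.64875334, 0.07537672, 0.11052791]), np.float64(0.08736601319350257))
```

View pics/w4.png

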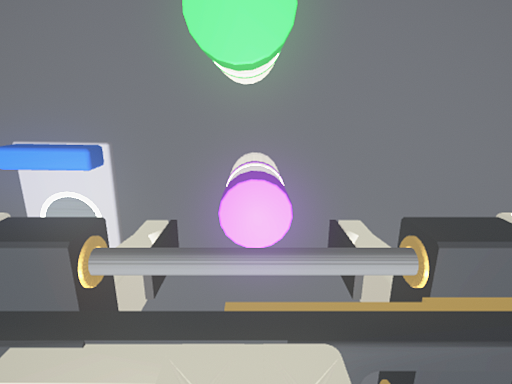

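Orange is on its mark to within 1 mm. The violet cap sits at (256,213), midway between the fingers. The green cap is at (240,10).

To row units: 0.062 m is 0.124, 0.05 m is 0.1.

Call:
jog_arm(
  deltas={"x": [0,0,0,0,0,0,0,0],"y": [0,0,0,0,0,0,0,0],"z": [0.06,0.1,0.124,0.124,0.124,0.124,0.124,0.124],"spin": [0,0,0,0,0,0,0,0],"aperture": [0.088,0.088,0.088,0.088,0.02,0.02,0.02,0.02]},
)

```text
clock: 16.45
tool_pos: [0.4457, -0.1243, 0.1194]
orientation: [-180.0, 0.0, -90.0]
force: [0.3, -0.5, -0.2]
opening: 0.0528
gripper_force: 0.0
```

Call:
jog_arm(
  deltas={"x": [0,0,0],"y": [0,0,0],"z": [0,0,0],"spin": [0,0,0],"aperture": [0.02,0.02,0.02]},
)

```text
clock: 16.82
tool_pos: [0.4456, -0.1243, 0.1193]
orientation: [-180.0, -0.0, -90.0]
force: [-0.9, 0.7, 5.0]
opening: 0.0516
gripper_force: 30.0
```

To row units: -0.2025 m is -0.405, -0.1251 m is -0.2502.

Call:
jog_arm(
  deltas={"x": [0,0,-0.052,-0.112,-0.174,-0.23,-0.2502,-0.2502],"y": [0,0,-0.08,-0.18,-0.28,-0.37,-0.405,-0.405],"z": [-0.04,-0.1,-0.1,-0.1,-0.1,-0.1,-0.1,-0.1],"spin": [0,0,0,0,0,0,0,0],"aperture": [0.02,0.02,0.02,0.02,0.02,0.02,0.02,0.02]},
)

```text
clock: 17.82
tool_pos: [0.6485, 0.0018, 0.1671]
orientation: [179.9, -0.0, -90.0]
force: [-0.3, -1.5, -3.3]
opening: 0.0515
gripper_force: 30.0
```

Call:
jog_arm(
  deltas={"x": [0,0,0,0,0,0],"y": [0,0,0,0,0,0],"z": [0.03,0.054,0.068,0.072,0.072,0.072],"spin": [0,0,0,0,0,0],"aperture": [0.02,0.02,0.02,0.02,0.02,0.02]},
)

```text
clock: 18.58
tool_pos: [0.6483, 0.0009, 0.1336]
orientation: [-180.0, 0.0, -90.0]
force: [-0.3, -0.2, -2.4]
opening: 0.0512
gripper_force: 30.0
```

Call:
jog_arm(
  deltas={"x": [0,0,0],"y": [0,0,0],"z": [0.001,0.002,0.002],"spin": [0,0,0],"aperture": [0.02,0.02,0.02]},
)

```text
clock: 18.95
tool_pos: [0.648, 0.0009, 0.1321]
orientation: [180.0, 0.0, -90.0]
force: [-0.0, 0.0, -3.1]
opening: 0.0515
gripper_force: 30.0
```

Call:
jog_arm(
  deltas={"x": [0,0,0],"y": [0,0,0],"z": [0.001,0.001,0.001],"spin": [0,0,0],"aperture": [0.02,0.02,0.02]},
)

```text
clock: 19.32
tool_pos: [0.648, 0.0008, 0.1315]
orientation: [180.0, -0.0, -90.0]
force: [0.6, 0.7, -2.1]
opening: 0.0513
gripper_force: 30.0
```

To row units: 0.0005 m is 0.001.

Call:
jog_arm(
  deltas={"x": [0,0,0],"y": [0,0,0],"z": [0.001,0.001,0.001],"spin": [0,0,0],"aperture": [0.02,0.02,0.02]},
)

```text
clock: 19.7
tool_pos: [0.6481, 0.0008, 0.1314]
orientation: [-180.0, -0.0, -90.0]
force: [-1.5, -0.3, 1.8]
opening: 0.0518
gripper_force: 30.0
```

To row units: 0.08 m is 0.16, -0.075 m is -0.15.

Call:
jog_arm(
  deltas={"x": [0,0,0,0,0,0,0.07,0.16],"y": [0,0,0,0,0,0,0.06,0.13],"z": [0,0,0,0,-0.04,-0.13,-0.15,-0.15],"spin": [0,0,0,0,0,0,0,0],"aperture": [0.057,0.068,0.088,0.088,0.088,0.088,0.088,0.088]},
)

```text
clock: 20.7
tool_pos: [0.5833, -0.0793, 0.2072]
orientation: [-179.9, 0.0, -89.9]
force: [-1.0, -0.9, -0.2]
opening: 0.0877
gripper_force: 0.0
```

Call:
jog_arm(
  deltas={"x": [0.09,0.18,0.26,0.3312,0.3312,0.3312],"y": [0.07,0.14,0.2,0.257,0.257,0.257],"z": [0,0,0,0,0,0],"spin": [0,0,0,0,0,0],"aperture": [0.088,0.088,0.088,0.088,0.088,0.088]},
)

```text
clock: 21.45
tool_pos: [0.4547, -0.2449, 0.2063]
orientation: [-180.0, -0.0, -90.0]
force: [0.5, 0.5, -0.1]
opening: 0.0873
gripper_force: 0.0
```

Run:
```python
from m import *
from plant import ctrl, eyes
T=eyes.snapshot("top");S=eyes.snapshot("side")
uv=[]
for s,p in((T,(257,150)),(S,(224,170))):
    m=capmask(s,"violet",p,25);v,u=np.nonzero(m&(s["z_map"]>0));c=cloud(s,m);k=abs(c[:,2]-np.percentile(c[:,2],90))<.006
    print(c[k].mean(0));uv.append(np.array([u[k].mean(),v[k].mean()]))
print(tri([(T,uv[0]),(S,uv[1])]))
```

```text
[0.64793518 0.00096368 0.13623347]
[0.64713551 0.00339132 0.13759317]
(array([0.64776414, 0.00098386, 0.13515691]), np.float64(0.12799880639201433))
```

Violet is well placed. Next is green, with the grasp TCP at z = 0.144.

To row units: 0.062 m is 0.124, 0.05 m is 0.1.

Call:
jog_arm(
  deltas={"x": [0,0,0,0,0,0,0,0],"y": [0,0,0,0,0,0,0,0],"z": [0.06,0.1,0.124,0.124,0.124,0.124,0.124,0.124],"spin": [0,0,0,0,0,0,0,0],"aperture": [0.088,0.088,0.088,0.088,0.02,0.02,0.02,0.02]},
)

```text
clock: 22.55
tool_pos: [0.4545, -0.2449, 0.1444]
orientation: [-180.0, -0.0, -90.0]
force: [-0.7, -0.0, 1.9]
opening: 0.0575
gripper_force: 30.0
```

Call:
jog_arm(
  deltas={"x": [0,0,0],"y": [0,0,0],"z": [0,0,0],"spin": [0,0,0],"aperture": [0.02,0.02,0.02]},
)

```text
clock: 22.92
tool_pos: [0.4545, -0.2449, 0.1444]
orientation: [-180.0, -0.0, -90.0]
force: [-1.5, -0.4, 6.2]
opening: 0.0577
gripper_force: 30.0
```

To row units: -0.1925 m is -0.385, -0.172 m is -0.344.

Call:
jog_arm(
  deltas={"x": [0,0,-0.04,-0.12,-0.2,-0.27,-0.32,-0.3414],"y": [0,0,-0.03,-0.09,-0.17,-0.26,-0.344,-0.385],"z": [-0.04,-0.11,-0.15,-0.15,-0.15,-0.15,-0.15,-0.15],"spin": [0,0,0,0,0,0,0,0],"aperture": [0.02,0.02,0.02,0.02,0.02,0.02,0.02,0.02]},
)

```text
clock: 23.92
tool_pos: [0.6483, -0.072, 0.217]
orientation: [179.9, 0.0, -89.9]
force: [-0.3, -0.1, -4.1]
opening: 0.0576
gripper_force: 30.0
```

Call:
jog_arm(
  deltas={"x": [0,0,0,0,0,0,0],"y": [0,0,0,0,0,0,0],"z": [0,0.04,0.09,0.114,0.122,0.122,0.122],"spin": [0,0,0,0,0,0,0],"aperture": [0.02,0.02,0.02,0.02,0.02,0.02,0.02]},
)

```text
clock: 24.8
tool_pos: [0.6475, -0.0741, 0.1591]
orientation: [-179.9, 0.0, -90.0]
force: [-0.5, -0.1, -3.5]
opening: 0.0573
gripper_force: 30.0
```

Call:
jog_arm(
  deltas={"x": [0,0,0],"y": [0,0,0],"z": [0.001,0.002,0.002],"spin": [0,0,0],"aperture": [0.02,0.02,0.02]},
)

```text
clock: 25.18
tool_pos: [0.647, -0.074, 0.1571]
orientation: [-180.0, 0.0, -90.0]
force: [-0.3, -0.0, -4.6]
opening: 0.0574
gripper_force: 30.0
```

Call:
jog_arm(
  deltas={"x": [0,0,0],"y": [0,0,0],"z": [0.001,0.001,0.001],"spin": [0,0,0],"aperture": [0.02,0.02,0.02]},
)

```text
clock: 25.55
tool_pos: [0.6471, -0.0741, 0.1566]
orientation: [-180.0, -0.0, -90.0]
force: [-0.5, 0.4, -3.2]
opening: 0.0576
gripper_force: 30.0
```

To row units: 0.0005 m is 0.001.

Call:
jog_arm(
  deltas={"x": [0,0,0],"y": [0,0,0],"z": [0.001,0.001,0.001],"spin": [0,0,0],"aperture": [0.02,0.02,0.02]},
)

```text
clock: 25.92
tool_pos: [0.6471, -0.0741, 0.1565]
orientation: [-180.0, -0.0, -90.0]
force: [-3.1, 0.3, 1.4]
opening: 0.0575
gripper_force: 30.0
```

Contact made. I'll release, rise and back away.

To row units: -0.08 m is -0.16, 0.07 m is 0.14.

Call:
jog_arm(
  deltas={"x": [0,0,0,0,0,0,0.04,0.12],"y": [0,0,0,0,0,0,0.06,0.14],"z": [0,0,0,0,-0.04,-0.12,-0.16,-0.16],"spin": [0,0,0,0,0,0,0,0],"aperture": [0.063,0.073,0.088,0.088,0.088,0.088,0.088,0.088]},
)

```text
clock: 26.92
tool_pos: [0.5779, -0.1339, 0.2378]
orientation: [-179.8, -0.0, -89.9]
force: [-0.0, -1.2, -1.2]
opening: 0.0876
gripper_force: 0.0
```

Call:
jog_arm(
  deltas={"x": [0.08,0.16,0.2,0.2,0.2],"y": [0.08,0.16,0.2,0.2,0.2],"z": [0,0,0,0,0],"spin": [0,0,0,0,0],"aperture": [0.088,0.088,0.088,0.088,0.088]},
)

```text
clock: 27.55
tool_pos: [0.4775, -0.234, 0.2363]
orientation: [-180.0, -0.0, -90.0]
force: [0.6, -0.7, 0.2]
opening: 0.0873
gripper_force: 0.0
```

Run:
```python
from m import *
from plant import ctrl, eyes
T=eyes.snapshot("top");S=eyes.snapshot("side")
for n,a,b in(("red",(204,155),(220,225)),("orange",(230,150),(222,195)),("violet",(257,150),(224,170)),("green",(284,150),(226,135))):
    uv=[]
    for s,p in((T,a),(S,b)):
        m=capmask(s,n,p,25);v,u=np.nonzero(m&(s["z_map"]>0));c=cloud(s,m);k=abs(c[:,2]-np.percentile(c[:,2],90))<.006
        uv.append(np.array([u[k].mean(),v[k].mean()]))
    print(n,tri([(T,uv[0]),(S,uv[1])]))
cv2.imwrite("pics/s9.png",S["frame"][:,:,::-1])
```

```text
red (array([0.64840391, 0.15061212, 0.08450273]), np.float64(0.0846099104458915))
orange (array([0.64855637, 0.07528911, 0.1103128 ]), np.float64(0.12181621424866762))
violet (array([0.64817841, 0.00126371, 0.13447591]), np.float64(0.09780955154403159))
green (array([ 0.64625934, -0.07428695,  0.16070894]), np.float64(0.09360783368802572))
```

View pics/s9.png

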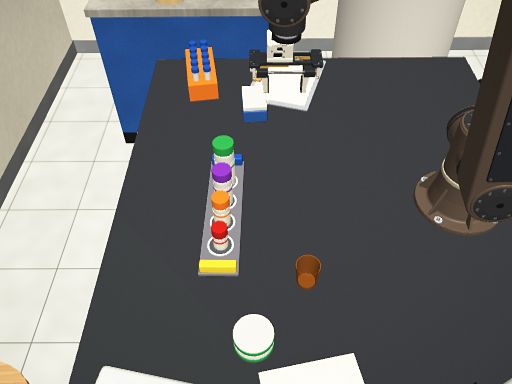

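The side view shows all four jars upright on their marks: red (220,230), orange (220,200), violet (222,172) and green (223,144). The beaker, dishes and tip box have not moved.

```bash
python3 -c "
from plant import ctrl, eyes
print(ctrl.close_job())"
```

```text
the job is handed in; nothing more can be done
None
```

I handed the job in after about 28 s of robot time: all four jars stand upright in height order, red by the yellow stop to green by the blue, each measured within about 1.5 mm of its mark, and the beaker, tip box and dishes were not moved.

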